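Lid the moisture-absorber pot and draw off its closing cap

ROBOT

A 7-joint arm with a two-finger parallel gripper is mounted at the origin on the work surface. World frame = base frame: x ahead of the robot, y to its left, z up, the work surface at z = 0. Lengths are in m, angles in rad, forces in N, time in s.
With the tool pointing down it reaches from about 0.4 to 0.85 m from the base axis. Payload 10.4 kg.
Tool frame: the origin (TCP) lies at the very end of the fingers, on their centre line; the grasp point (between the pads) lies 19 mm behind it (pinch_z is the distance from the TCP to the grasp point, in m); z points along the fingers, y is the direction in which the jaws open and shut (so a half turn about z gives the same grasp; the last joint's range is limited). The gripper opens to 85 mm and grips with 20 to 120 N. Pads are 22 mm wide; open, the fingers measure 114 mm over their backs; the gripper's body (76 mm by 85 mm) begins 54 mm behind the grasp point. The pads swing forward as they close: fully open they stand 13 mm farther back than shut.
Start: joints at [1.244, 0.332, -0.065, 1.46, 0.022, 1.35, -0.088], TCP at [0.187, -0.596, 0.231] pointing down, gripper open.
Joint ranges: [-2.6, 2.6], [-0.5, 2.12], [-1.47, 1.34], [0.16, 2.42], [-1.27, 4.41], [0.06, 2.06], [-2.6, 2.6]. Speed limits (rad/s): [2.22, 2.22, 2.79, 2.79, 3.14, 3.14, 3.14].

INTERFACE

Orientations are given as a unit quaternion [x, y, z, w].
In Python, from cell import observe, camera, camera_model, job_done, pinch_z gives the robot as it stands.
- The arm moves only by the shell command python3 -m jog 'ROWS' [FORCE]. ROWS is JSON, a list of rows, each an object of numbers: "x", "y", "z": the shift along the world's x, y, z in cm; "turn": the turn about the world's z in rad; "hand": the finger opening in cm, from 0 to 8.54. A call has 1 to 20 rows; each row shifts and turns the commanded pose from where the row before left it; what a row does not reach is not made up. A row lasts 1/10 s, in which the tool goes at most 50 mm and 8.59 degrees, less where a joint would pass 70% of its speed; a pose out of reach is approached as far as the arm can. A call with a gripper value outside its range is refused whole. The fingers move at their own pace and stop on an object; FORCE is the grip in N (left out, the last holds). Time passes only in rows, so rows that do not move let the fingers close. It gives the time, the measured TCP pose, the force and the opening at its end, in the units of the state.
- observe(): the state, without advancing time (a new reading comes with each control period).
- camera(name): name is "scene" or "top"; returns the picture (480x640x3 uint8, red, green, blue); there is no depth.
- camera_model(name): a dict with "intrinsics" (3x3 intrinsics, pixels), "k1" (the pictures are not rectified: a ray, as slopes to the right and down, at radius r is drawn at 1 + k1 r^2 times it, then the intrinsics apply), "T" (4x4, takes a point from camera to world coordinates). Camera axes: x right, y down, z forward; pixel columns grow to the right and rows downward; lengths in m; the calibration is good to about 2 mm. A picture is of the moment at which its call begins. camera_model takes no time and is no camera call.
- job_done(): hands the job in, once; it reports no verdict.
The state is a dict: "clock": time; "joint_positions": joint angles; "joint_vel": joint speeds; "effort": joint torques, N m; "tcp_pos": TCP position; "orientation": TCP orientation; "wrist_force": force on the tool from outside, world axes, zero at the start; "moment": the same for the moment, N m; "finger_gap": finger opening in m.
Only numpy, scipy, OpenCV 4.12 (cv2) and the standard library are available. Lean on these libraries where they do the work, as an engineer would, in place of code of your own. Each camera call takes 0.05 s, during which the arm holds its last target.

TASK

The open white pot on the radio desk is a moisture absorber that has just been filled with drying tablets: pick up its two nested lids together by the brass knob, with the black closing cap still riding on the metal vented lid, and lower them gently onto the pot until the vented lid is fully seated. Then let go of the knob and lift the black cap alone by its brown neck so that the pot can breathe, leaving the vented lid seated undisturbed on the pot. Finish still holding the cap in the gripper, level and still, well clear above the knob and touching nothing else, with the pot left where it stands and the other things on the desk left alone.

Things in the scene. Friction and masses are not known exactly. Their poses are not given: they have to be found in the camera images.
- pot: Loose white round pot, 0.7 kg or so, 84 mm outside, 60 mm high, wall 4 mm, open mouth 76 mm across, standing upright; white and blue drying tablets lie in it, well below the lid. Origin: centre of its underside, z up; the rim is 60 mm above the origin.
- grille_lid: Inner lid, vented bare metal, 0.14 kg: plug 72 mm across, 12 mm deep (foot chamfered to 66), fits the pot's mouth with 2 mm play all round; flange 83 mm across, 4 mm thick (z 12 to 16 mm), rests on the rim; brass knob on its axis. Origin: centre of the plug's underside, z up. Starts on the desk on its plug, cap over it. Seated, its origin is 48 mm above the pot's, on the same axis.
- closing_cap: Outer lid, black cap 97 mm across, brass band, 0.09 kg. Origin: centre of the skirt's lower edge, z up; skirt z 0 to 12 mm, flat top 12 to 16 mm, brown fluted neck 35 mm thick z 16 to 36 mm with a 20 mm bore for the knob. Nested, it only lies on the vented lid's flange (no latch, 2 mm sideways play), origin 4 mm above that lid's; it must rise 60 mm from there to clear the knob.
- knob_top (a point): Centre of the top of the round brass knob, 16 mm thick, part of the vented lid: 64 mm above that lid's origin, 48 mm above its flange. With the cap nested it stands 24 mm out of the neck; lifting by the knob carries both lids.
- neck_top (a point): Centre of the top of the black cap's brown neck, 36 mm above the cap's origin, 20 mm above its flat top. Lifting by the neck carries the cap alone.
- pot_rim (a point): Centre of the pot's mouth, at rim height.
- morse_key: Bystander: loose chrome morse key on a 110 x 66 mm dark wooden base, 50 mm high. Origin: centre of its underside.
- coil_former: Bystander: yellow ceramic tube 41 mm across, 75 mm high, standing upright. Origin: centre of its underside.
- valve: Bystander: glass radio valve on a black base, 33 mm across, 90 mm high, standing upright. Origin: centre of its underside.
- headband_clip: Bystander: U-shaped steel clip 58 x 16 mm, 22 mm high. Origin: centre of its underside.
Mind the look-alikes: they are no part of the job. What is shaped like the closing_cap but green is not meant.

How it is judged:
By the outcome, as a careful person would: the job done as asked, in the order asked, and still so for the second after the job is handed in, while the arm keeps its last pose, push and grip.
It also fails if it takes over 48 s, if anything falls off the work surface, if the arm or the gripper's body presses on something with over 40 N, if the wrist force passes 120 N, or if a joint passes its speed limit or range.

## Working session

There is one attempt and no reset: what is moved stays moved. The work goes in short steps, Python scripts to look and compute and a shell command to move; the robot and the scene stay as the last step left them, time stands still between calls to the robot, and variables do not carry over. Pictures are saved under pics/ and viewed, and the job is handed in when it is done.

```bash
ls; mkdir -p pics
cat > h.py <<'E'
import numpy as np, cv2
from cell import observe, camera, camera_model, pinch_z
def ray(name,u,v):
    m=camera_model(name);K=np.array(m['intrinsics']);T=np.array(m['T']);k1=m['k1']
    p=cv2.undistortPoints(np.array([[[u,v]]],float),K,np.array([k1,0,0,0,0.]))[0,0]
    d=T[:3,:3]@np.array([p[0],p[1],1]);return T[:3,3],d/np.linalg.norm(d)
def onz(name,u,v,z):
    o,d=ray(name,u,v);return o+d*(z-o[2])/d[2]
def tri(u1,v1,u2,v2,a='scene',b='top'):
    o1,d1=ray(a,u1,v1);o2,d2=ray(b,u2,v2)
    s=np.linalg.lstsq(np.c_[d1,-d2],o2-o1,rcond=None)[0]
    p,q=o1+s[0]*d1,o2+s[1]*d2;return (p+q)/2,np.linalg.norm(p-q)
def proj(name,P):
    m=camera_model(name);K=np.array(m['intrinsics']);T=np.linalg.inv(np.array(m['T']))
    P=T[:3,:3]@np.array(P,float)+T[:3,3]
    return cv2.projectPoints(P.reshape(1,1,3),np.zeros(3),np.zeros(3),K,np.array([m['k1'],0,0,0,0.]))[0].ravel()
E
python3 - <<'E'
from h import *
for n in('scene','top'):
    cv2.imwrite(f'pics/{n}0.png',camera(n)[:,:,::-1]); m=camera_model(n); print(n,m['k1'],np.round(m['T'],3).tolist(),m['intrinsics'])
s=observe();print(s,pinch_z)
E
```

```text
pics
scene 0.034151043830813924 [[-0.839, 0.39, -0.38, 1.014], [0.544, 0.576, -0.61, 0.732], [-0.019, -0.718, -0.695, 0.868], [0.0, 0.0, 0.0, 1.0]] [[506.39949884   0.         315.33267476]
 [  0.         506.39949884 240.26257932]
 [  0.           0.           1.        ]]
top 0.00313726907661379 [[0.043, -0.979, 0.198, 0.36], [-0.999, -0.042, 0.005, -0.008], [0.003, -0.198, -0.98, 1.161], [0.0, 0.0, 0.0, 1.0]] [[515.69883336   0.         322.63810331]
 [  0.         515.69883336 239.91153119]
 [  0.           0.           1.        ]]
{'clock': 0.1, 'joint_positions': array([ 1.24440627,  0.33279338, -0.06471894,  1.46082327,  0.02159479,
        1.34988615, -0.08851255]), 'joint_vel': array([-0.001343  , -0.00099788, -0.00068373, -0.00306144, -0.00015206,
       -0.00060112,  0.00014942]), 'effort': array([ 6.87545034e-04, -6.26747417e+01,  4.89535835e-02, -3.92432106e+01,
        1.63813296e-02,  6.92413174e-03,  4.27897623e-05]), 'tcp_pos': array([ 0.18687792, -0.59607562,  0.23062135]), 'orientation': array([ 9.88484213e-01,  1.51322807e-01, -1.12715169e-04, -5.96914000e-04]), 'wrist_force': array([ 0.88802998, -0.45667377,  0.01262286]), 'moment': array([-0.01385893, -0.01105891, -0.04679449]), 'finger_gap': 0.08518081972788619} 0.0187
```

View pics/scene0.png

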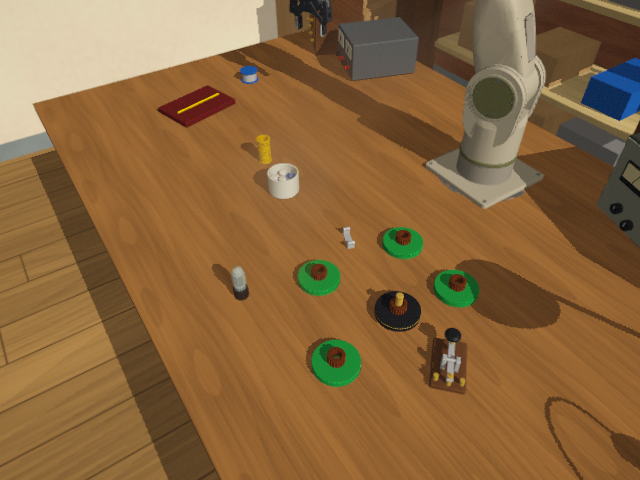

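View pics/top0.png

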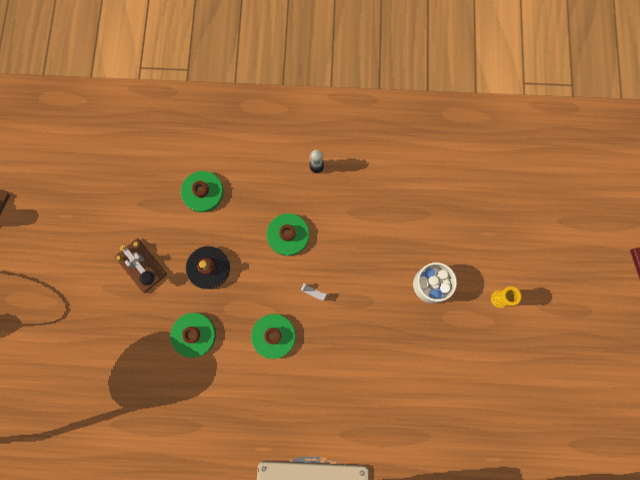

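Candidates for the lids: the black cap with the brass knob at scene (398,305) / top (207,267). Green look-alikes are at scene (319,277), (403,241), (457,287) and (336,361), none with a knob. I choose the black one. The only open white pot is at scene (283,180) / top (435,283).

Run:
```python
from h import *
T=cv2.imread('pics/top0.png');S=cv2.imread('pics/scene0.png')
def big(mask,roi):
    x0,y0,x1,y1=roi;m=np.zeros_like(mask);m[y0:y1,x0:x1]=mask[y0:y1,x0:x1]
    c=max(cv2.findContours(m,cv2.RETR_EXTERNAL,cv2.CHAIN_APPROX_NONE)[0],key=cv2.contourArea);return c
def hs(I):return cv2.cvtColor(I,cv2.COLOR_BGR2HSV)
for n,I,rc,rk,rp in(('top',T,(175,240,240,295),(190,250,225,285),(405,255,465,310)),('scene',S,(365,280,430,340),(380,285,420,320),(260,155,305,205))):
    h=hs(I);V=h[...,2];Sa=h[...,1]
    blk=((V<60)*255).astype(np.uint8); c=cv2.convexHull(big(blk,rc)); e=cv2.fitEllipse(c);print(n,'cap',e,onz(n,*e[0],.018))
    br=((V>130)&(Sa>110)&(h[...,0]>13)&(h[...,0]<32)).astype(np.uint8)*255
    try:
        c=big(br,rk);print('knob',cv2.boundingRect(c),cv2.contourArea(c),cv2.fitEllipse(c), c[:,0].mean(0), onz(n,*c[:,0].mean(0),.06))
    except Exception as ex:print(ex)
    w=((V>110)&(Sa<90)).astype(np.uint8)*255
    c=cv2.convexHull(big(w,rp));e=cv2.fitEllipse(c);print('pot',e,cv2.boundingRect(c),onz(n,*e[0],.06))
a=cv2.resize(T[240:300,175:240],None,fx=6,fy=6,interpolation=cv2.INTER_CUBIC)
b=cv2.resize(S[280:340,365:430],None,fx=6,fy=6,interpolation=cv2.INTER_CUBIC)
c=cv2.resize(T[250:315,400:465],None,fx=6,fy=6,interpolation=cv2.INTER_CUBIC)[:360,:390]
d=cv2.resize(S[155:215,250:315],None,fx=6,fy=6,interpolation=cv2.INTER_CUBIC)
cv2.imwrite('pics/crop.png',cv2.resize(np.vstack([np.hstack([a,b]),np.hstack([c,d])]),(640,590)))
for nm,z,t,s in(('clip',.011,(314,292),(348,238)),('coil',.0375,(506,298),(264,150)),('valve',.045,(316,162),(240,283)),('key',.02,(141,266),(450,362)),('g1',.02,(288,235),(319,277)),('g2',.02,(274,336),(403,241)),('g3',.02,(193,335),(457,287)),('g4',.02,(202,191),(336,361))):
    print(nm,onz('top',*t,z).round(3),onz('scene',*s,z).round(3))
```

```text
top cap ((207.69009399414062, 267.4232177734375), (41.7309684753418, 43.32835388183594), 78.12248992919922) [0.51748478 0.25151784 0.018     ]
knob (199, 260, 7, 8) 38.5 ((202.0879669189453, 263.61572265625), (6.556943416595459, 7.759270191192627), 12.197768211364746) [202.14285714 263.66666667] [0.51933857 0.25460397 0.06      ]
pot ((434.6796569824219, 282.4665222167969), (39.83705139160156, 43.85288619995117), 71.1994400024414) (413, 262, 44, 41) [ 0.50022807 -0.24641237  0.06      ]
scene cap ((397.0753479003906, 310.8205261230469), (39.779998779296875, 46.97678756713867), 104.3214340209961) [0.52368372 0.26046619 0.018     ]
knob (380, 285, 40, 19) 269.5 ((402.714599609375, 291.8244323730469), (17.54683494567871, 41.750755310058594), 96.28829193115234) [402.32038835 289.62135922] [0.50356146 0.24699938 0.06      ]
pot ((283.18267822265625, 180.3571319580078), (35.870582580566406, 36.98436737060547), 164.1269989013672) (267, 163, 32, 36) [ 0.52007628 -0.21395052  0.06      ]
clip [0.474 0.012 0.011] [0.476 0.017 0.011]
coil [ 0.476 -0.406  0.038] [ 0.479 -0.396  0.037]
valve [0.766 0.02  0.045] [0.771 0.029 0.045]
key [0.514 0.4   0.02 ] [0.52  0.412 0.02 ]
g1 [0.599 0.076 0.02 ] [0.609 0.091 0.02 ]
g2 [0.373 0.094 0.02 ] [0.379 0.107 0.02 ]
g3 [0.368 0.27  0.02 ] [0.375 0.283 0.02 ]
g4 [0.693 0.279 0.02 ] [0.7  0.29 0.02]
```

View pics/crop.png

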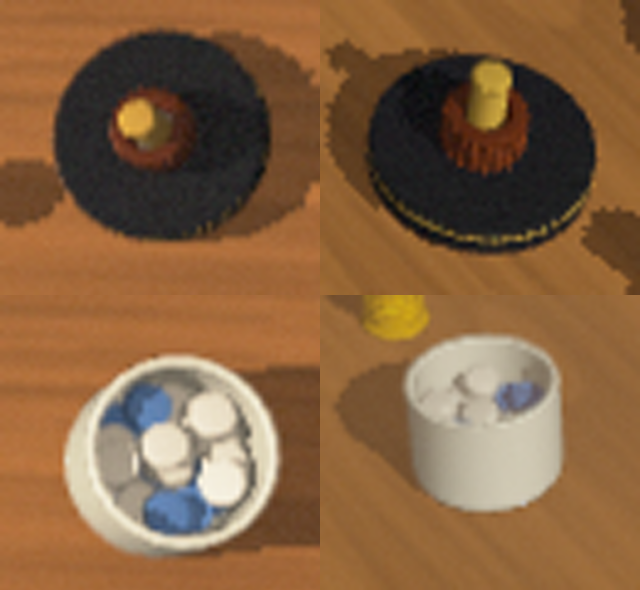

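Run:
```python
from h import *
print('knob tri',tri(399.9,294.8,202.6,263.9),onz('top',202.6,263.9,.064),onz('scene',399.9,294.8,.064))
print('rim tri',tri(283.1,172.7,437.7,282.1),onz('top',437.7,282.1,.06),onz('scene',283.1,172.7,.06))
# black outline, circle fit on top plane z=.02 from far/near side points; rim: enlarged crops
T=cv2.imread('pics/top0.png');S=cv2.imread('pics/scene0.png')
g=[cv2.resize(T[255:310,405:465],None,fx=6,fy=6,interpolation=cv2.INTER_CUBIC),cv2.resize(S[155:210,255:315],None,fx=6,fy=6,interpolation=cv2.INTER_CUBIC)]
def draw(im,n,C,r,z,x0,y0):
    for a in np.linspace(0,2*np.pi,40,endpoint=False):
        p=proj(n,[C[0]+r*np.cos(a),C[1]+r*np.sin(a),z]);cv2.circle(im,(int((p[0]-x0+.5)*6),int((p[1]-y0+.5)*6)),1,(0,0,255),-1)
R=tri(283.1,172.7,437.7,282.1)[0]
for r,z in((.042,.06),(.038,.06),(.042,0)):
    draw(g[0],'top',R,r,z,405,255);draw(g[1],'scene',R,r,z,255,155)
k=[cv2.resize(T[240:295,178:238],None,fx=6,fy=6,interpolation=cv2.INTER_CUBIC),cv2.resize(S[280:335,367:427],None,fx=6,fy=6,interpolation=cv2.INTER_CUBIC)]
K=tri(399.9,294.8,202.6,263.9)[0]
for r,z in((.008,.064),(.0485,.02),(.0175,.04)):
    draw(k[0],'top',K,r,z,178,240);draw(k[1],'scene',K,r,z,367,280)
cv2.imwrite('pics/ov.png',cv2.resize(np.vstack([np.hstack(g),np.hstack(k)]),(654,600)))
```

```text
knob tri (array([0.51788329, 0.25436158, 0.06040435]), np.float64(0.002563308801871347)) [0.51829769 0.25262364 0.064     ] [0.51911166 0.25730659 0.064     ]
rim tri (array([ 0.50043145, -0.25298369,  0.05324807]), np.float64(0.004328839191607029)) [ 0.50129646 -0.25288236  0.06      ] [ 0.50335026 -0.24294946  0.06      ]
```

View pics/ov.png

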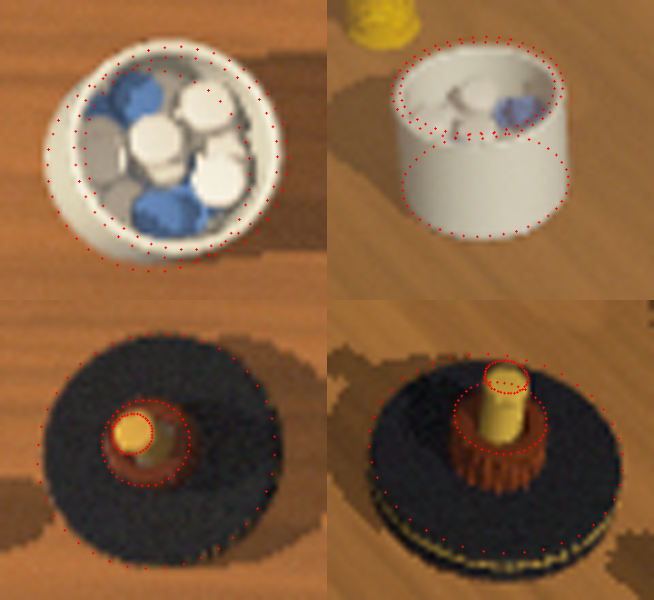

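The crop shows the black cap with brown neck and brass knob at scene (400,295) / top (203,264), and the white pot with its rim centre at top (437.5,282). The knob comes out at about (0.518, 0.2535) with height 60-64 mm, and the rim at about (0.502, -0.252). The two views disagree by several mm, so I'll correct by comparing lid and pot within one picture.

```bash
python3 -m jog '[{"x":4,"y":3},{"x":4,"y":3},{"x":4,"y":4},{"x":4,"y":4},{"x":4,"y":4},{"x":4,"y":4},{"x":4,"y":4},{"x":4,"y":4},{"y":4.5},{"y":4.5},{"y":4.5},{"y":4.5},{"y":4.5},{"y":4.5},{"y":4.5},{"y":4.5},{"y":4.5},{"y":4},{"y":3},{}]' 60
python3 - <<'E'
from h import *
print({k:np.round(v,3) for k,v in observe().items()})
E
```

```text
{'clock': np.float64(0.1), 'joint_positions': array([ 1.244,  0.333, -0.065,  1.461,  0.022,  1.35 , -0.089]), 'joint_vel': array([-0.001, -0.001, -0.001, -0.003, -0.   , -0.001,  0.   ]), 'effort': array([ 1.0000e-03, -6.2675e+01,  4.9000e-02, -3.9243e+01,  1.6000e-02,
        7.0000e-03,  0.0000e+00]), 'tcp_pos': array([ 0.187, -0.596,  0.231]), 'orientation': array([ 0.988,  0.151, -0.   , -0.001]), 'wrist_force': array([ 0.888, -0.457,  0.013]), 'moment': array([-0.014, -0.011, -0.047]), 'finger_gap': np.float64(0.085)}invalid input
```

```bash
python3 -m jog '[{"x":4,"y":3},{"x":4,"y":3},{"x":4,"y":4},{"x":4,"y":4},{"x":4,"y":4},{"x":4,"y":4},{"x":4,"y":4},{"x":4,"y":4},{"y":4.5},{"y":4.5},{"y":4.5},{"y":4.5},{"y":4.5},{"y":4.5},{"y":4.5},{"y":4.5},{"y":4.5},{"y":4},{"y":3},{"z":0}]' 60
python3 - <<'E'
from h import *
print({k:np.round(v,3) for k,v in observe().items()})
E
```

```text
{'clock': np.float64(0.1), 'joint_positions': array([ 1.244,  0.333, -0.065,  1.461,  0.022,  1.35 , -0.089]), 'joint_vel': array([-0.001, -0.001, -0.001, -0.003, -0.   , -0.001,  0.   ]), 'effort': array([ 1.0000e-03, -6.2675e+01,  4.9000e-02, -3.9243e+01,  1.6000e-02,
        7.0000e-03,  0.0000e+00]), 'tcp_pos': array([ 0.187, -0.596,  0.231]), 'orientation': array([ 0.988,  0.151, -0.   , -0.001]), 'wrist_force': array([ 0.888, -0.457,  0.013]), 'moment': array([-0.014, -0.011, -0.047]), 'finger_gap': np.float64(0.085)}invalid input
```

```bash
python3 -m jog '[{"x":4,"y":3,"z":0,"turn":0,"hand":8.5}]' 60; python3 -m jog --help
```

```text
clock: 0.2
tcp_pos: [0.2204, -0.5695, 0.2303]
orientation: [0.989, 0.146, -0.002, 0.0]
wrist_force: [1.2, -0.6, 0.3]
finger_gap: 0.0854invalid input: not JSON, or not a number
```

```bash
python3 -m jog '[{"x":4,"y":4,"z":0,"turn":0,"hand":8.5},{"x":4,"y":4,"z":0,"turn":0,"hand":8.5},{"x":4,"y":4,"z":0,"turn":0,"hand":8.5},{"x":4,"y":4,"z":0,"turn":0,"hand":8.5},{"x":4,"y":4,"z":0,"turn":0,"hand":8.5},{"x":4,"y":4,"z":0,"turn":0,"hand":8.5},{"x":4,"y":4,"z":0,"turn":0,"hand":8.5},{"x":1,"y":4.5,"z":0,"turn":0,"hand":8.5},{"x":0,"y":4.5,"z":0,"turn":0,"hand":8.5},{"x":0,"y":4.5,"z":0,"turn":0,"hand":8.5},{"x":0,"y":4.5,"z":0,"turn":0,"hand":8.5},{"x":0,"y":4.5,"z":0,"turn":0,"hand":8.5},{"x":0,"y":4.5,"z":0,"turn":0,"hand":8.5},{"x":0,"y":4.5,"z":0,"turn":0,"hand":8.5},{"x":0,"y":4.5,"z":0,"turn":0,"hand":8.5},{"x":0,"y":4.5,"z":0,"turn":0,"hand":8.5},{"x":0,"y":4.5,"z":0,"turn":0,"hand":8.5},{"x":0,"y":4.5,"z":0,"turn":0,"hand":8.5},{"x":0,"y":3,"z":0,"turn":0,"hand":8.5},{"x":0,"y":0,"z":0,"turn":0,"hand":8.5}]' 60
python3 - <<'E'
from h import *
print({k:np.round(v,4) for k,v in observe().items() if k in('joint_positions','tcp_pos','orientation')})
E
```

```text
clock: 2.2
tcp_pos: [0.483, 0.211, 0.2312]
orientation: [0.988, 0.155, -0.0, -0.001]
wrist_force: [0.2, -0.2, 0.1]
finger_gap: 0.0847
{'joint_positions': array([ 0.1812,  0.1867, -0.7538,  1.6871,  0.1293,  1.3193, -1.8564]), 'tcp_pos': array([0.483 , 0.211 , 0.2312]), 'orientation': array([ 9.880e-01,  1.546e-01, -3.000e-04, -1.100e-03])}
```

```bash
python3 -m jog '[{"x":3.5,"y":4.25,"z":0,"turn":0,"hand":8.5},{"x":0,"y":0,"z":-4,"turn":0,"hand":8.5},{"x":0,"y":0,"z":-4,"turn":0,"hand":8.5},{"x":0,"y":0,"z":-4,"turn":0,"hand":6},{"x":0,"y":0,"z":-1.5,"turn":0,"hand":5},{"x":0,"y":0,"z":0,"turn":0,"hand":5},{"x":0,"y":0,"z":0,"turn":0,"hand":5}]' 60
python3 - <<'E'
from h import *
t=camera('top')[:,:,::-1];s=camera('scene')[:,:,::-1]
cv2.imwrite('pics/t1.png',t);cv2.imwrite('pics/s1.png',s)
a=cv2.resize(t[210:320,150:260],(400,400),interpolation=cv2.INTER_CUBIC);b=cv2.resize(s[250:360,340:450],(400,400),interpolation=cv2.INTER_CUBIC)
cv2.imwrite('pics/c1.png',np.hstack([a,b]));p=observe()['tcp_pos'];print(p,proj('top',p),proj('scene',p))
E
```

```text
clock: 2.9
tcp_pos: [0.517, 0.245, 0.0979]
orientation: [0.989, 0.151, 0.001, -0.0]
wrist_force: [0.3, 0.1, 1.1]
finger_gap: 0.05
[0.51746897 0.24523194 0.09856211] [202.37684904 261.91022742] [398.30560907 279.53145551]
```

View pics/c1.png

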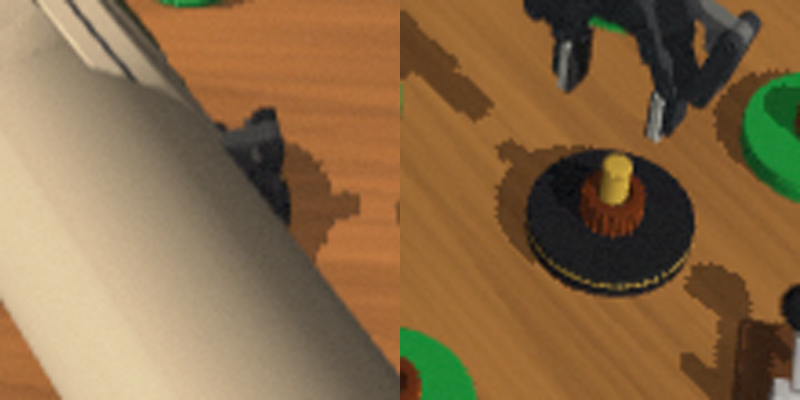

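```bash
python3 -m jog '[{"x":0.05,"y":0.8,"z":0,"turn":0,"hand":5},{"x":0,"y":0,"z":-2,"turn":0,"hand":5},{"x":0,"y":0,"z":-1.5,"turn":0,"hand":4.5},{"x":0,"y":0,"z":0,"turn":0,"hand":4.5},{"x":0,"y":0,"z":0,"turn":0,"hand":4.5}]' 60
python3 - <<'E'
from h import *
t=camera('top')[:,:,::-1];s=camera('scene')[:,:,::-1]
a=cv2.resize(t[210:320,150:260],(400,400),interpolation=cv2.INTER_CUBIC);b=cv2.resize(s[250:360,340:450],(400,400),interpolation=cv2.INTER_CUBIC)
cv2.imwrite('pics/c2.png',np.hstack([a,b]));p=observe()['tcp_pos'];print(p,proj('top',p),proj('scene',p))
E
```

```text
clock: 3.5
tcp_pos: [0.5167, 0.2529, 0.0615]
orientation: [0.988, 0.151, -0.0, 0.0]
wrist_force: [0.2, 0.2, 0.2]
finger_gap: 0.045
[0.51716691 0.25303273 0.06215261] [202.55648179 264.54288266] [399.20098874 293.63356698]
```

View pics/c2.png

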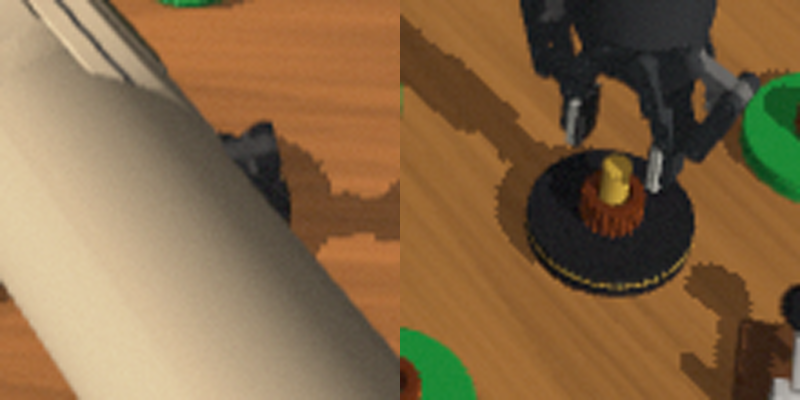

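```bash
python3 -m jog '[{"x":0,"y":0,"z":-1,"turn":0,"hand":4.5},{"x":0,"y":0,"z":-0.9,"turn":0,"hand":4.5},{"x":0,"y":0,"z":0,"turn":0,"hand":3},{"x":0,"y":0,"z":0,"turn":0,"hand":2.2},{"x":0,"y":0,"z":0,"turn":0,"hand":2.2},{"x":0,"y":0,"z":0,"turn":0,"hand":2.2}]' 60
python3 - <<'E'
from h import *
s=camera('scene')[:,:,::-1]
cv2.imwrite('pics/c3.png',cv2.resize(s[260:340,360:440],(480,480),interpolation=cv2.INTER_CUBIC));print(observe()['tcp_pos'])
E
```

```text
clock: 4.2
tcp_pos: [0.517, 0.2528, 0.0426]
orientation: [0.988, 0.151, 0.0, -0.0]
wrist_force: [-0.1, -0.2, 0.6]
finger_gap: 0.0217
[0.51690718 0.25284166 0.04261659]
```

View pics/c3.png

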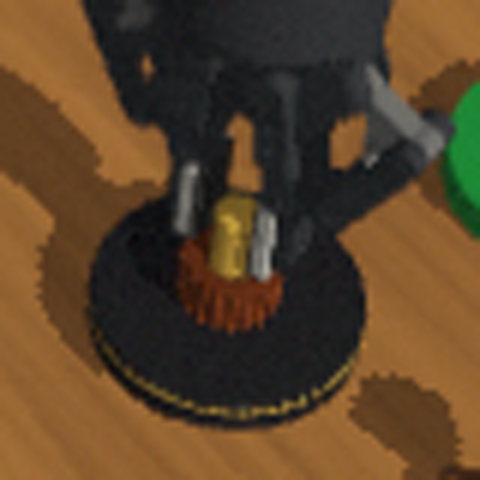

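Run:
```python
from h import *
p=observe()['tcp_pos'];w=np.array([.954,.3,0]);j=np.array([.3,-.954,0])
f=lambda P:((proj('scene',P)-[360,260]+.5)*6-.5).round(0)
for e in(0,.011):
  for s in(-1,1):
    print(e,s,[f(p+w*e+j*s*.011+[0,0,z]) for z in(0.003,.023)])
print('knob',f([.517,.253,.064]),f([.517,.253,.04]))
```

```text
0 -1 [array([261., 250.]), array([266., 213.])]
0 1 [array([207., 219.]), array([212., 182.])]
0.011 -1 [array([243., 270.]), array([249., 232.])]
0.011 1 [array([189., 238.]), array([194., 201.])]
knob [239. 201.] [232. 245.]
```

```bash
python3 -m jog '[{"x":0,"y":0,"z":0,"turn":0,"hand":1.4},{"x":0,"y":0,"z":0,"turn":0,"hand":1.0},{"x":0,"y":0,"z":0,"turn":0,"hand":1.0},{"x":0,"y":0,"z":0,"turn":0,"hand":1.0},{"x":0,"y":0,"z":0,"turn":0,"hand":1.0}]' 60
python3 - <<'E'
from h import *
s=camera('scene')[:,:,::-1]
cv2.imwrite('pics/c4.png',cv2.resize(s[260:340,360:440],(480,480),interpolation=cv2.INTER_CUBIC));print(observe())
E
```

```text
clock: 4.75
tcp_pos: [0.5169, 0.253, 0.0426]
orientation: [0.988, 0.151, 0.0, -0.0]
wrist_force: [-0.3, 0.4, 3.9]
finger_gap: 0.0139
{'clock': 4.8, 'joint_positions': array([ 0.02550829,  0.50005055, -0.68944713,  1.76010104,  0.36766945,
        1.01344245, -2.06848784]), 'joint_vel': array([ 0.00036437, -0.00089694,  0.00148753, -0.00165447,  0.00037349,
        0.0012062 , -0.00074979]), 'effort': array([ 7.83480573e-01, -5.68843424e+01, -9.69608635e+00, -3.04162681e+01,
        3.22050322e-01,  8.96774302e-02,  3.52633586e-03]), 'tcp_pos': array([0.51690119, 0.25296527, 0.04262281]), 'orientation': array([ 9.88476883e-01,  1.51371637e-01,  2.63388647e-04, -9.94482897e-05]), 'wrist_force': array([-0.56488627,  0.91283292,  3.65334958]), 'moment': array([ 0.1625062 ,  0.14753301, -0.00197478]), 'finger_gap': 0.013709233493628318}
```

View pics/c4.png

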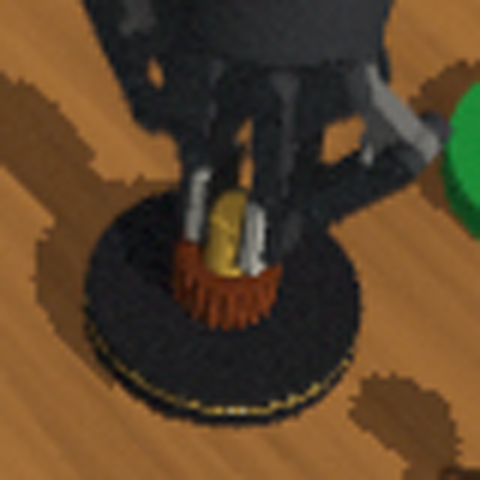

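```bash
python3 -m jog '[{"x":0,"y":0,"z":0.3,"turn":0,"hand":1.0},{"x":0,"y":0,"z":0.7,"turn":0,"hand":1.0},{"x":0,"y":0,"z":1.5,"turn":0,"hand":1.0},{"x":0,"y":0,"z":2.5,"turn":0,"hand":1.0},{"x":0,"y":0,"z":2.5,"turn":0,"hand":1.0},{"x":0,"y":0,"z":2.5,"turn":0,"hand":1.0},{"x":0,"y":0,"z":2,"turn":0,"hand":1.0},{"x":0,"y":0,"z":1,"turn":0,"hand":1.0},{"x":0,"y":0,"z":0,"turn":0,"hand":1.0},{"x":0,"y":0,"z":0,"turn":0,"hand":1.0}]' 60
python3 - <<'E'
from h import *
s=camera('scene')[:,:,::-1]
cv2.imwrite('pics/c5.png',cv2.resize(s[200:360,340:480],(525,600),interpolation=cv2.INTER_CUBIC));print(observe()['moment'])
E
```

```text
clock: 5.8
tcp_pos: [0.5165, 0.2524, 0.1718]
orientation: [0.988, 0.151, -0.0, 0.0]
wrist_force: [0.0, -0.2, -2.7]
finger_gap: 0.0135
[-0.03510212 -0.02479437  0.0310427 ]
```

View pics/c5.png

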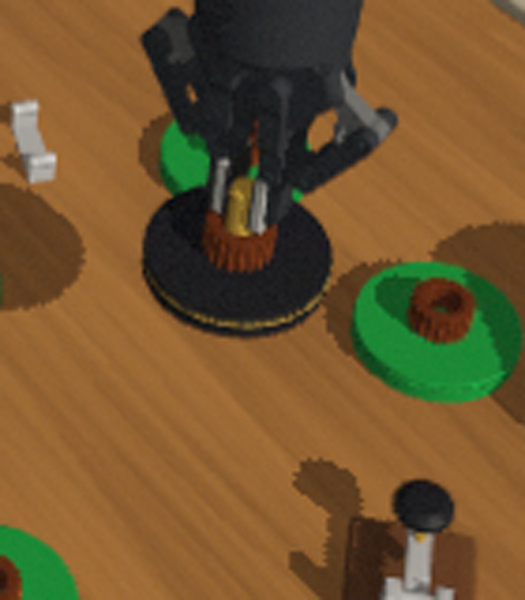

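```bash
python3 -m jog '[{"x":0,"y":-1,"z":0,"turn":0,"hand":1.0},{"x":0,"y":-2,"z":0,"turn":0,"hand":1.0},{"x":-0.1,"y":-3,"z":0,"turn":0,"hand":1.0},{"x":-0.1,"y":-3,"z":0,"turn":0,"hand":1.0},{"x":-0.1,"y":-3,"z":0,"turn":0,"hand":1.0},{"x":-0.1,"y":-3,"z":0,"turn":0,"hand":1.0},{"x":-0.1,"y":-3,"z":0,"turn":0,"hand":1.0},{"x":-0.1,"y":-3,"z":0,"turn":0,"hand":1.0},{"x":-0.1,"y":-3,"z":0,"turn":0,"hand":1.0},{"x":-0.1,"y":-3,"z":0,"turn":0,"hand":1.0},{"x":-0.1,"y":-3,"z":0,"turn":0,"hand":1.0},{"x":-0.1,"y":-3,"z":0,"turn":0,"hand":1.0},{"x":-0.1,"y":-3,"z":0,"turn":0,"hand":1.0},{"x":-0.1,"y":-3,"z":0,"turn":0,"hand":1.0},{"x":-0.1,"y":-3,"z":0,"turn":0,"hand":1.0},{"x":-0.1,"y":-3,"z":0,"turn":0,"hand":1.0},{"x":0,"y":-3,"z":0,"turn":0,"hand":1.0},{"x":0,"y":-1.5,"z":0,"turn":0,"hand":1.0},{"x":0,"y":-0.9,"z":0,"turn":0,"hand":1.0},{"x":0,"y":0,"z":0,"turn":0,"hand":1.0}]' 60
python3 - <<'E'
from h import *
s=camera('scene')[:,:,::-1];t=camera('top')[:,:,::-1]
cv2.imwrite('pics/s6.png',s);cv2.imwrite('pics/t6.png',t)
cv2.imwrite('pics/c6.png',np.hstack([cv2.resize(t[230:340,385:495],(400,400),interpolation=cv2.INTER_CUBIC),cv2.resize(s[110:220,230:340],(400,400),interpolation=cv2.INTER_CUBIC)]));o=observe();print(o['tcp_pos'],o['joint_positions'].round(2))
E
```

```text
clock: 7.85
tcp_pos: [0.5024, -0.2517, 0.1719]
orientation: [0.989, 0.151, -0.0, -0.0]
wrist_force: [-0.3, 0.6, -2.0]
finger_gap: 0.0139
[ 0.50299596 -0.2498223   0.17221839] [ 0.77  0.27 -0.46  1.69  0.13  1.21 -0.98]
```

View pics/c6.png

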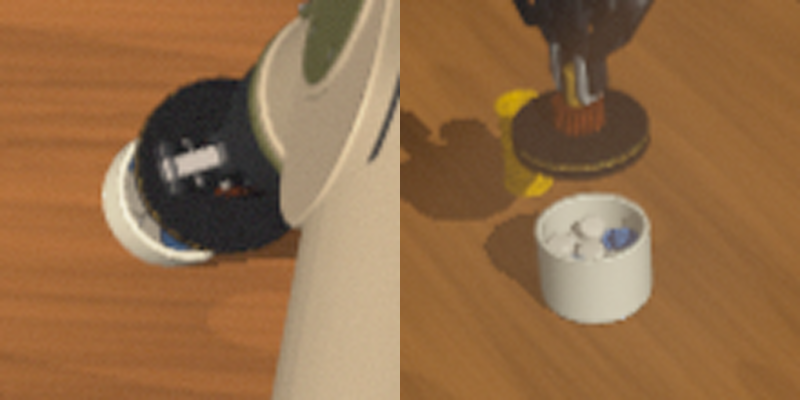

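```bash
cat > fit.py <<'E'
from h import *
from scipy.optimize import least_squares
def fitc(P,r):
    f=lambda c:np.hypot(P[:,0]-c[0],P[:,1]-c[1])-r
    s=least_squares(f,P.mean(0),loss='soft_l1',f_scale=.001);return s.x,np.sqrt(np.mean(s.fun**2))
def edges(gray,c,angs,r0,r1,sign):
    # strongest radial gradient; sign +1: brighter outward
    out=[];rr=np.arange(r0,r1,.1)
    g=cv2.GaussianBlur(gray.astype(np.float32),(0,0),.7)
    for a in np.deg2rad(angs):
        x=(c[0]+rr*np.cos(a)).astype(np.float32)[None];y=(c[1]+rr*np.sin(a)).astype(np.float32)[None]
        v=cv2.remap(g,x,y,cv2.INTER_LINEAR)[0];d=np.gradient(v)*sign;i=d.argmax();out.append((x[0,i],y[0,i]))
    return np.array(out)
def world(n,pts,z):return np.array([onz(n,*p,z)[:2] for p in pts])
E
python3 - <<'E'
from fit import *
g0=cv2.imread('pics/top0.png')[...,0].astype(float)  # blue channel: wood dark, white bright
e=edges(g0,(437.5,282),range(-100,61,5),16,25,-1)
print('rim outer right arc z.06',fitc(world('top',e,.06),.042))
e=edges(g0,(433,283),range(100,251,5),16,26,-1)
print('base left arc z0',fitc(world('top',e,0),.042))
t=cv2.imread('pics/t6.png')[...,2].astype(float)
c=(385+215/3.636,230+165/3.636)
e=edges(t,c,range(85,251,5),18,27,1)
print('cap left arc z.133',fitc(world('top',e,.133),.0485),fitc(world('top',e,.133),.0475))
im=cv2.imread('pics/t6.png')
im2=cv2.resize(im[230:340,385:495],(550,550))
for p in e:cv2.circle(im2,(int((p[0]-385+.5)*5),int((p[1]-230+.5)*5)),2,(0,0,255),-1)
cv2.imwrite('pics/f6.png',im2)
# scene: pot and cap sides
s=cv2.imread('pics/s6.png')
gs=s[...,0].astype(float)
e=edges(gs,(230+194/3.636,110+260/3.636),list(range(-5,20,3)),10,22,-1);l=edges(gs,(230+194/3.636,110+260/3.636),list(range(160,186,3)),10,22,-1)
print('scene pot R',e[:,0].round(1),'L',l[:,0].round(1))
E
```

```text
rim outer right arc z.06 (array([ 0.50303337, -0.24970995]), np.float64(0.0005840783925993589))
base left arc z0 (array([ 0.50408894, -0.25155731]), np.float64(0.0016839455674359835))
cap left arc z.133 (array([ 0.5048865 , -0.25140754]), np.float64(0.0024542290161551615)) (array([ 0.50482594, -0.2501338 ]), np.float64(0.0024475268124635008))
scene pot R [298.9 298.5 298.5 298.4 298.1 298.3 298.3 298.6 298.5] L [268.1 268.2 268.6 268.1 268.1 267.5 267.9 267.4 267.3]
```

View pics/f6.png

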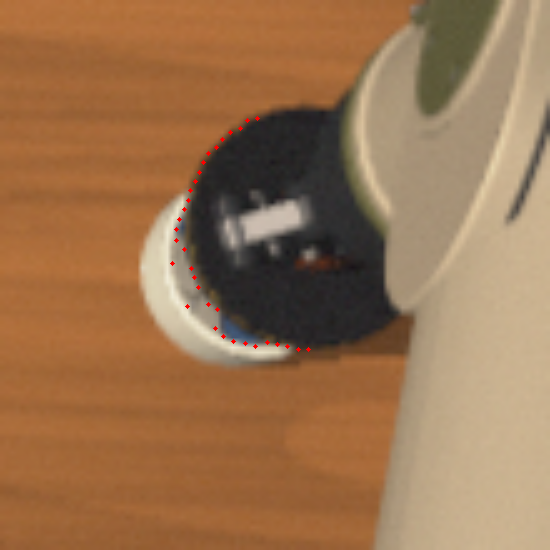

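Run:
```python
from fit import *
print(observe()['tcp_pos'])
I=camera('top')[:,:,::-1];print(observe()['tcp_pos'],observe()['joint_vel'].round(3))
cv2.imwrite('pics/t7.png',I)
V=cv2.GaussianBlur(I.max(2).astype(np.float32),(0,0),.5)
c=(444,275.5);rr=np.arange(12,28,.1)
for th in(65,80,95):
  e=[]
  for a in np.deg2rad(list(range(75,170,5))+list(range(190,262,5))):
    x=(c[0]+rr*np.cos(a)).astype(np.float32)[None];y=(c[1]+rr*np.sin(a)).astype(np.float32)[None]
    v=cv2.remap(V,x,y,cv2.INTER_LINEAR)[0];
    k=np.where(v>th)[0]; k=k[rr[k]>17]
    if len(k):e.append((x[0,k[0]],y[0,k[0]],np.rad2deg(a)))
  e=np.array(e);lo=e[e[:,2]<190];
  W=world('top',e,.133) if 0 else np.array([onz('top',p[0],p[1],.134)[:2] for p in e])
  print(th,fitc(W,.0485),fitc(W,.0485)[0])
  cc=fitc(W,.0485)[0];print((np.hypot(*(W-cc).T)*1000-48.5).round(1))
```

```text
[ 0.50299596 -0.2498223   0.17221839]
[ 0.50311912 -0.24962885  0.17232678] [-0.004 -0.003  0.    -0.001  0.    -0.002  0.001]
65 (array([ 0.50682883, -0.25455286]), np.float64(0.0018184180103093446)) [ 0.50682883 -0.25455286]
[-1.   0.1  0.2  0.4 -0.9 -1.3 -1.3  1.   0.9  0.1  1.1  1.6  1.3  1.3
 -0.6 -0.5 -0.9 -0.9 -0.8  0.2  0.3 -9.7  0.3 -0.1  0.2  0.6  0.1  0.5
 -0.2 -0.1 -0.2 -0.3 -0.   0.1]
80 (array([ 0.50645184, -0.25326926]), np.float64(0.0007971987677743525)) [ 0.50645184 -0.25326926]
[-0.2  0.6  0.5  0.9 -1.1 -0.8 -1.3  0.9  1.1  1.1  1.2  1.9  0.9  0.6
 -0.9 -0.6 -1.  -1.3 -1.3 -0.2 -0.3  0.3 -0.  -0.3 -0.2  0.6 -0.1  0.5
  0.   0.2  0.2  0.2  0.5  0.5]
95 (array([ 0.50591323, -0.25213659]), np.float64(0.00095488564929847)) [ 0.50591323 -0.25213659]
[ 0.7  1.3  1.2  1.7 -1.5 -1.2 -1.4  0.8  1.1  1.2  1.1  1.9  0.3  0.
 -1.1 -0.2 -0.   0.1 -1.6 -0.7 -0.7 -0.1 -0.3 -0.5 -0.3  0.6  0.   0.5
  0.1  0.6  0.8  0.9  1.2  1.4]
```

Run:
```python
from fit import *
s=cv2.imread('pics/s6.png');V=cv2.GaussianBlur(s.max(2).astype(np.float32),(0,0),.4);B=s[...,0].astype(float)
for v in(144,146,148,150):
    row=V[v];print(v,row[254:306].astype(int).tolist())
for v in range(172,186,3):print(v,B[v][262:304].astype(int).tolist())
p=np.array([.50305,-.2497,.0]);
print('TCP axis u at z .141:',proj('scene',p+[0,0,.141]),' rim for pot under tcp',proj('scene',p+[0,0,.06]),proj('scene',p+[0,0,.04]))
d=np.array([-.839,.544,0]);print(proj('scene',p+[0,0,.05]+d*.042),proj('scene',p+[0,0,.05]-d*.042))
```

```text
144 [144, 146, 140, 126, 125, 127, 108, 84, 80, 80, 81, 81, 81, 80, 81, 81, 81, 82, 89, 110, 103, 100, 116, 110, 126, 115, 123, 114, 119, 115, 126, 107, 91, 83, 82, 82, 83, 84, 84, 84, 83, 83, 84, 91, 121, 149, 152, 152, 152, 150, 148, 148]
146 [118, 139, 150, 145, 124, 120, 105, 83, 82, 83, 82, 82, 81, 83, 82, 83, 83, 81, 81, 87, 89, 98, 111, 105, 117, 102, 105, 101, 101, 91, 95, 84, 83, 83, 81, 83, 84, 85, 83, 84, 85, 85, 85, 93, 121, 148, 150, 152, 152, 152, 154, 153]
148 [112, 113, 114, 117, 128, 125, 111, 83, 82, 81, 82, 84, 84, 82, 82, 83, 83, 83, 83, 83, 83, 83, 83, 81, 85, 84, 83, 84, 83, 83, 84, 86, 83, 84, 84, 84, 84, 85, 84, 84, 85, 86, 96, 109, 108, 142, 145, 148, 150, 151, 152, 155]
150 [110, 112, 111, 111, 121, 133, 121, 90, 81, 83, 83, 83, 84, 83, 83, 84, 84, 83, 82, 83, 83, 84, 83, 83, 85, 84, 85, 83, 82, 84, 85, 84, 84, 84, 84, 85, 85, 84, 86, 91, 105, 110, 99, 98, 128, 143, 143, 144, 146, 148, 150, 151]
172 [51, 53, 51, 48, 60, 114, 167, 143, 159, 167, 171, 173, 176, 177, 169, 110, 115, 143, 175, 177, 179, 179, 179, 178, 162, 153, 142, 146, 135, 128, 121, 100, 99, 9
[... 333 characters left out ...]
, 165, 165, 166, 168, 169, 140, 129, 118, 103, 108, 119, 147, 166, 184, 169, 168, 159, 142, 61, 59, 60, 62, 58]
181 [49, 49, 55, 50, 52, 61, 84, 98, 104, 111, 118, 124, 135, 151, 166, 165, 157, 157, 158, 162, 169, 159, 170, 173, 183, 188, 182, 178, 179, 177, 178, 177, 174, 172, 168, 160, 144, 74, 59, 61, 59, 59]
184 [50, 49, 48, 51, 51, 55, 75, 96, 100, 108, 118, 125, 133, 140, 145, 151, 154, 159, 161, 166, 169, 172, 173, 174, 176, 177, 178, 178, 179, 178, 179, 177, 174, 172, 168, 162, 147, 89, 60, 59, 59, 60]
TCP axis u at z .141: [279.84888834 145.65129694]  rim for pot under tcp [281.92060191 171.41002012] [282.40470355 177.43793455]
[297.78679475 174.20753635] [266.54767617 174.66729763]
```

```bash
python3 -m jog '[{"x":-0.15,"y":0.08,"z":0,"turn":0,"hand":1.0},{"x":0,"y":0,"z":-1,"turn":0,"hand":1.0},{"x":0,"y":0,"z":-2,"turn":0,"hand":1.0},{"x":0,"y":0,"z":-2,"turn":0,"hand":1.0},{"x":0,"y":0,"z":-1,"turn":0,"hand":1.0},{"x":0,"y":0,"z":-0.5,"turn":0,"hand":1.0},{"x":0,"y":0,"z":0,"turn":0,"hand":1.0},{"x":0,"y":0,"z":0,"turn":0,"hand":1.0},{"x":0,"y":0,"z":0,"turn":0,"hand":1.0}]' 60
python3 - <<'E'
from h import *
s=camera('scene')[:,:,::-1];t=camera('top')[:,:,::-1]
cv2.imwrite('pics/s8.png',s);cv2.imwrite('pics/t8.png',t)
cv2.imwrite('pics/c8.png',np.hstack([cv2.resize(t[240:320,400:480],(400,400),interpolation=cv2.INTER_CUBIC),cv2.resize(s[130:210,240:320],(400,400),interpolation=cv2.INTER_CUBIC)]));o=observe();print(o['tcp_pos'],o['wrist_force'])
E
```

```text
clock: 8.9
tcp_pos: [0.5018, -0.2507, 0.1082]
orientation: [0.988, 0.151, 0.001, 0.0]
wrist_force: [0.4, -0.4, -2.6]
finger_gap: 0.0141
[ 0.50158383 -0.25071674  0.10798732] [-0.39039946  0.25917059 -2.97176679]
```

View pics/c8.png

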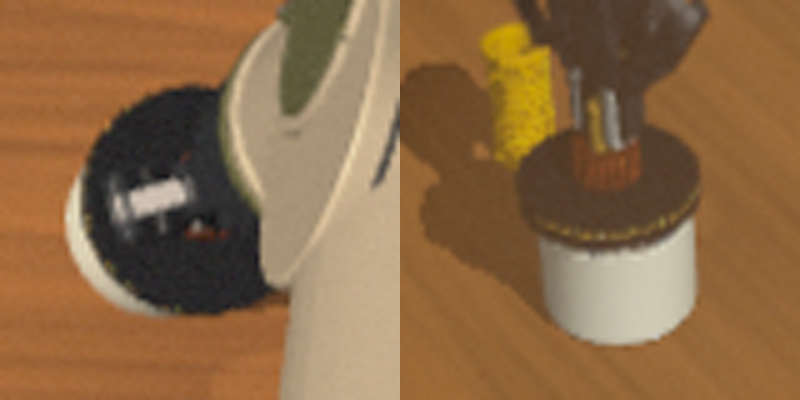

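Run:
```python
from fit import *
print([observe()['tcp_pos'].round(4).tolist() for _ in range(2)])
I=cv2.imread('pics/t8.png')
V=cv2.GaussianBlur(I.max(2).astype(np.float32),(0,0),.5)
c=(437.5,280);rr=np.arange(12,28,.1)
for th in(65,80,95):
  e=[]
  for a in np.deg2rad(list(range(75,262,5))):
    x=(c[0]+rr*np.cos(a)).astype(np.float32)[None];y=(c[1]+rr*np.sin(a)).astype(np.float32)[None]
    v=cv2.remap(V,x,y,cv2.INTER_LINEAR)[0];
    k=np.where(v>th)[0]; k=k[rr[k]>17]
    if len(k):e.append((x[0,k[0]],y[0,k[0]]))
  W=world('top',np.array(e),.0705);cc,r=fitc(W,.0485);print(th,cc,r,(np.hypot(*(W-cc).T)*1000-48.5).round(1))
# same method on start cap for bias
I=cv2.imread('pics/top0.png');V=cv2.GaussianBlur(I.max(2).astype(np.float32),(0,0),.5);c=(207.7,267.4);e=[]
for a in np.deg2rad(range(-60,61,5)):
    x=(c[0]+rr*np.cos(a)).astype(np.float32)[None];y=(c[1]+rr*np.sin(a)).astype(np.float32)[None]
    v=cv2.remap(V,x,y,cv2.INTER_LINEAR)[0];k=np.where(v>80)[0];k=k[rr[k]>17]
    if len(k):e.append((x[0,k[0]],y[0,k[0]]))
print('start cap',fitc(world('top',np.array(e),.006),.0485))
s=cv2.imread('pics/s8.png')
for v in(165,167,169,185,190):print(v,s.max(2)[v][260:306].tolist())
```

```text
[[0.5016, -0.2507, 0.108], [0.5016, -0.2507, 0.108]]
65 [ 0.50552016 -0.25509329] 0.0005978508085634352 [-0.9 -0.7 -0.9 -0.1 -0.8 -0.4 -0.1  0.6  0.6  0.4 -1.  -0.   0.4 -1.1
 -0.5  0.4  0.4  0.8 -0.1 -0.9 -0.2  0.3  0.3  0.4 -0.   0.3  0.6  0.7
  0.6 -0.6 -0.7  0.  -0.5 -0.8 -0.8 -0.7 -0.8 -0.4]
80 [ 0.50530863 -0.25414218] 0.0004392788479320457 [-0.4 -0.4 -0.5 -0.  -0.1  0.2  0.2  0.6  0.6  0.3 -0.7  0.4  0.4 -0.9
 -0.4  0.1  0.1  0.5 -0.4 -1.2 -0.1 -0.2 -0.2  0.2  0.1  0.1  0.6  0.8
  0.5 -0.4 -0.4  0.1 -0.1 -0.3 -0.3 -0.1 -0.2  0.2]
95 [ 0.50505631 -0.25339016] 0.0004216044768898013 [ 0.2  0.  -0.2  0.1  0.4  0.6  0.8  0.5  0.5  0.3 -0.2  0.2  0.4 -0.6
 -0.3 -0.2 -0.2  0.1 -0.6 -1.1 -0.2 -0.4 -0.4  0.1 -0.2  0.2  0.4  0.8
  0.6 -0.2 -0.2  0.4  0.3 -0.1 -0.   0.3  0.2  0.7]
start cap (array([0.5185967 , 0.25282191]), np.float64(0.0004622889289283036))
165 [112, 115, 111, 91, 86, 85, 83, 84, 84, 84, 83, 87, 83, 84, 87, 96, 94, 109, 112, 109, 115, 108, 112, 105, 117, 110, 123, 111, 85, 83, 84, 86, 84, 82, 85, 86, 87, 84, 85, 93, 129, 141, 140, 141, 144, 144]
167 [110, 111, 109, 90, 
[... 152 characters left out ...]
129, 140, 138, 140, 139, 141]
169 [109, 111, 113, 105, 87, 86, 86, 84, 85, 84, 85, 84, 87, 87, 86, 83, 86, 86, 83, 86, 83, 85, 83, 86, 85, 84, 85, 85, 85, 87, 87, 86, 85, 86, 84, 88, 86, 92, 112, 105, 136, 144, 143, 140, 138, 139]
185 [110, 112, 112, 111, 111, 110, 110, 112, 116, 126, 130, 137, 144, 152, 162, 166, 173, 177, 183, 186, 190, 192, 195, 197, 200, 202, 203, 204, 205, 206, 207, 206, 206, 204, 202, 200, 197, 189, 180, 150, 143, 144, 143, 144, 146, 144]
190 [147, 145, 145, 145, 143, 117, 112, 111, 113, 121, 129, 136, 143, 153, 160, 167, 172, 178, 182, 186, 190, 194, 197, 198, 201, 203, 204, 206, 206, 206, 207, 207, 206, 205, 203, 201, 195, 191, 177, 142, 151, 149, 146, 146, 142, 144]
```

```bash
python3 -m jog '[{"x":-0.16,"y":0.2,"z":0,"turn":0,"hand":1.0},{"x":0,"y":0,"z":-0.2,"turn":0,"hand":1.0},{"x":0,"y":0,"z":-0.2,"turn":0,"hand":1.0},{"x":0,"y":0,"z":-0.1,"turn":0,"hand":1.0},{"x":0,"y":0,"z":0,"turn":0,"hand":1.0},{"x":0,"y":0,"z":0,"turn":0,"hand":1.0}]' 60; python3 -m jog '[{"x":0,"y":0,"z":-0.2,"turn":0,"hand":1.0},{"x":0,"y":0,"z":-0.1,"turn":0,"hand":1.0},{"x":0,"y":0,"z":0,"turn":0,"hand":1.0},{"x":0,"y":0,"z":0,"turn":0,"hand":1.0}]' 60;  python3 -m jog '[{"x":0,"y":0,"z":-0.1,"turn":0,"hand":1.0},{"x":0,"y":0,"z":-0.1,"turn":0,"hand":1.0},{"x":0,"y":0,"z":0,"turn":0,"hand":1.0},{"x":0,"y":0,"z":0,"turn":0,"hand":1.0}]' 60
```

```text
clock: 9.6
tcp_pos: [0.4996, -0.2485, 0.1023]
orientation: [0.988, 0.151, -0.0, -0.0]
wrist_force: [-0.2, 0.5, -2.3]
finger_gap: 0.0142
clock: 10.0
tcp_pos: [0.4996, -0.2485, 0.0993]
orientation: [0.988, 0.151, -0.0, 0.0]
wrist_force: [0.0, 0.2, -2.8]
finger_gap: 0.0138
clock: 10.4
tcp_pos: [0.4997, -0.2487, 0.0973]
orientation: [0.988, 0.151, 0.0, 0.0]
wrist_force: [0.9, -0.3, -2.8]
finger_gap: 0.0136
```

```bash
python3 -m jog '[{"x":0,"y":0,"z":-0.15,"turn":0,"hand":1.0},{"x":0,"y":0,"z":-0.15,"turn":0,"hand":1.0},{"x":0,"y":0,"z":0,"turn":0,"hand":1.0},{"x":0,"y":0,"z":0,"turn":0,"hand":1.0}]' 60; python3 -m jog '[{"x":0,"y":0,"z":-0.1,"turn":0,"hand":1.0},{"x":0,"y":0,"z":-0.1,"turn":0,"hand":1.0},{"x":0,"y":0,"z":0,"turn":0,"hand":1.0},{"x":0,"y":0,"z":0,"turn":0,"hand":1.0}]' 60;  python3 - <<'E'
from h import *
s=camera('scene')[:,:,::-1];t=camera('top')[:,:,::-1]
cv2.imwrite('pics/s9.png',s);cv2.imwrite('pics/t9.png',t)
cv2.imwrite('pics/c9.png',np.hstack([cv2.resize(t[240:320,400:480],(400,400),interpolation=cv2.INTER_CUBIC),cv2.resize(s[130:210,240:320],(400,400),interpolation=cv2.INTER_CUBIC)]));o=observe();print(o['tcp_pos'],o['wrist_force'],o['moment'])
E
```

```text
clock: 10.8
tcp_pos: [0.4996, -0.2487, 0.0943]
orientation: [0.988, 0.151, -0.0, 0.0]
wrist_force: [0.7, -1.8, -3.2]
finger_gap: 0.0138
clock: 11.2
tcp_pos: [0.4996, -0.2487, 0.0923]
orientation: [0.988, 0.151, 0.0, 0.0]
wrist_force: [1.4, -2.8, -2.8]
finger_gap: 0.014
[ 0.49968646 -0.24864669  0.09233524] [ 1.16792297 -2.15561505 -2.04506441] [-0.70265643 -0.21876368 -0.04005597]
```

View pics/c9.png

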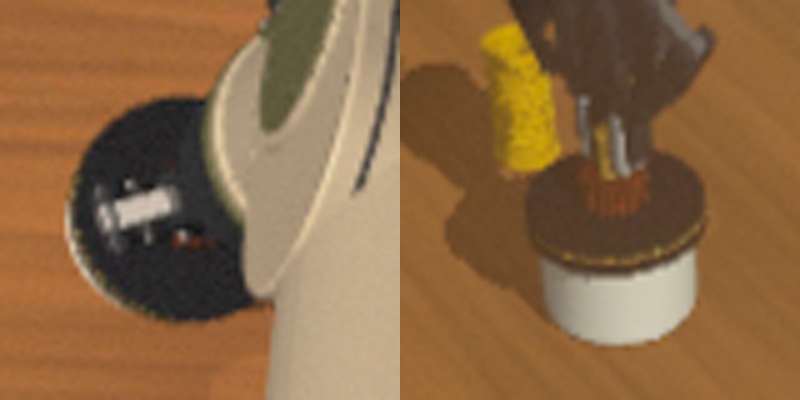

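```bash
python3 -m jog '[{"x":0.08,"y":-0.14,"z":0,"turn":0,"hand":1.0},{"x":0,"y":0,"z":0,"turn":0,"hand":1.0},{"x":0,"y":0,"z":0,"turn":0,"hand":1.0}]' 60; python3 -m jog '[{"x":0,"y":0,"z":-0.1,"turn":0,"hand":1.0},{"x":0,"y":0,"z":0,"turn":0,"hand":1.0},{"x":0,"y":0,"z":0,"turn":0,"hand":1.0}]' 60; python3 -m jog '[{"x":0,"y":0,"z":-0.07,"turn":0,"hand":1.0},{"x":0,"y":0,"z":0,"turn":0,"hand":1.0},{"x":0,"y":0,"z":0,"turn":0,"hand":1.0}]' 60
```

```text
clock: 11.6
tcp_pos: [0.5004, -0.2495, 0.0922]
orientation: [0.988, 0.151, -0.0, -0.0]
wrist_force: [0.3, 0.3, -2.0]
finger_gap: 0.0136
clock: 11.9
tcp_pos: [0.5004, -0.2498, 0.0913]
orientation: [0.988, 0.151, -0.0, -0.0]
wrist_force: [0.2, 1.2, -2.0]
finger_gap: 0.0139
clock: 12.2
tcp_pos: [0.5005, -0.2499, 0.0907]
orientation: [0.988, 0.151, 0.0, 0.0]
wrist_force: [-0.1, 0.9, -1.9]
finger_gap: 0.0138
```

```bash
python3 -m jog '[{"x":0,"y":-0.02,"z":-0.05,"turn":0,"hand":1.0},{"x":0,"y":0,"z":0,"turn":0,"hand":1.0},{"x":0,"y":0,"z":0,"turn":0,"hand":1.0}]' 60; python3 -m jog '[{"x":0,"y":0,"z":-0.05,"turn":0,"hand":1.0},{"x":0,"y":0,"z":0,"turn":0,"hand":1.0},{"x":0,"y":0,"z":0,"turn":0,"hand":1.0}]' 60
```

```text
clock: 12.5
tcp_pos: [0.5006, -0.25, 0.0906]
orientation: [0.988, 0.151, 0.0, 0.0]
wrist_force: [-3.6, 3.0, 5.6]
finger_gap: 0.0137
clock: 12.8
tcp_pos: [0.5007, -0.25, 0.0905]
orientation: [0.988, 0.151, 0.0, 0.0]
wrist_force: [-5.4, 3.7, 10.9]
finger_gap: 0.014
```

Contact came at TCP z 0.0906, exactly the predicted seated height. I'll relieve the push and release gently.

```bash
python3 -m jog '[{"x":-0.01,"y":0,"z":0.08,"turn":0,"hand":1.0},{"x":0,"y":0,"z":0,"turn":0,"hand":1.0},{"x":0,"y":0,"z":0,"turn":0,"hand":1.0}]' 20; python3 -m jog '[{"x":0,"y":0,"z":0,"turn":0,"hand":1.8},{"x":0,"y":0,"z":0,"turn":0,"hand":2.2},{"x":0,"y":0,"z":0,"turn":0,"hand":2.6},{"x":0,"y":0,"z":0,"turn":0,"hand":2.6}]' 20;python3 - <<'E'
from h import *
s=camera('scene')[:,:,::-1]
cv2.imwrite('pics/s10.png',s)
cv2.imwrite('pics/c10.png',cv2.resize(s[130:210,240:320],(480,480),interpolation=cv2.INTER_CUBIC));o=observe();print(o['tcp_pos'],o['wrist_force'])
E
```

```text
clock: 13.1
tcp_pos: [0.5005, -0.2502, 0.0906]
orientation: [0.988, 0.151, 0.0, 0.0]
wrist_force: [-2.1, 1.0, 2.4]
finger_gap: 0.014
clock: 13.5
tcp_pos: [0.5003, -0.2502, 0.0903]
orientation: [0.988, 0.151, -0.0, 0.0]
wrist_force: [0.7, -0.7, 0.4]
finger_gap: 0.0264
[ 0.50030273 -0.25017122  0.09035383] [-0.12189545 -0.19659035 -0.04574058]
```

View pics/c10.png

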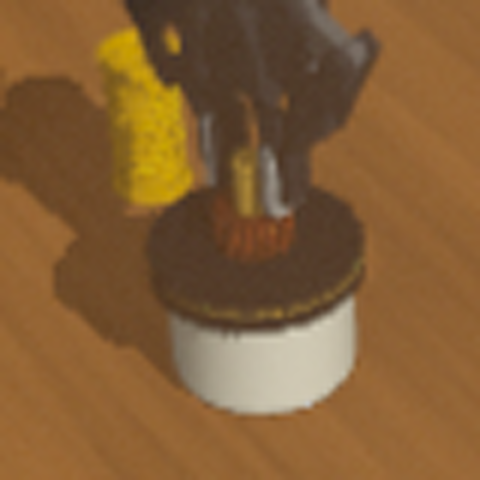

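```bash
python3 -m jog '[{"x":0,"y":0,"z":1,"turn":0,"hand":4},{"x":0,"y":0,"z":0,"turn":0,"hand":5.5},{"x":0,"y":0,"z":0,"turn":0,"hand":5.5},{"x":0,"y":0,"z":0,"turn":0,"hand":5.5},{"x":0,"y":0,"z":-1,"turn":0,"hand":5.5},{"x":0,"y":0,"z":-1,"turn":0,"hand":5.5},{"x":0,"y":0,"z":-0.5,"turn":0,"hand":4.8},{"x":0,"y":0,"z":-0.3,"turn":0,"hand":4.8},{"x":0,"y":0,"z":0,"turn":0,"hand":4.8},{"x":0,"y":0,"z":0,"turn":0,"hand":4.8}]' 40;python3 - <<'E'
from h import *
s=camera('scene')[:,:,::-1]
cv2.imwrite('pics/s11.png',s)
cv2.imwrite('pics/c11.png',cv2.resize(s[130:210,240:320],(560,560),interpolation=cv2.INTER_CUBIC));o=observe();print(o['tcp_pos'],o['wrist_force'])
E
```

```text
clock: 14.55
tcp_pos: [0.5005, -0.2501, 0.0725]
orientation: [0.988, 0.151, 0.0, 0.0]
wrist_force: [-0.2, 0.1, 0.2]
finger_gap: 0.0481
[ 0.50055429 -0.25019189  0.07268979] [-0.8937158   0.21402688 -0.09374405]
```

View pics/c11.png

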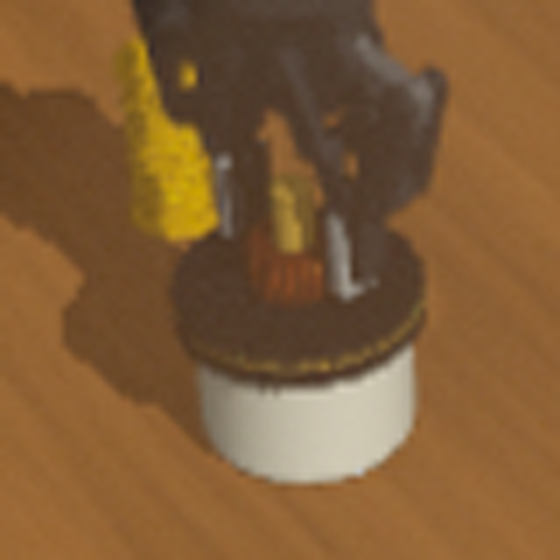

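```bash
python3 -m jog '[{"x":0,"y":0,"z":-0.2,"turn":0,"hand":4.5},{"x":0,"y":0,"z":-0.2,"turn":0,"hand":4.2},{"x":0,"y":0,"z":0,"turn":0,"hand":4.0},{"x":0,"y":0,"z":0,"turn":0,"hand":3.8},{"x":0,"y":0,"z":0,"turn":0,"hand":3.8}]' 40;python3 -m jog '[{"x":0,"y":0,"z":0,"turn":0,"hand":3.5},{"x":0,"y":0,"z":0,"turn":0,"hand":3.3},{"x":0,"y":0,"z":0,"turn":0,"hand":3.0},{"x":0,"y":0,"z":0,"turn":0,"hand":3.0},{"x":0,"y":0,"z":0,"turn":0,"hand":3.0}]' 40;python3 - <<'E'
from h import *
s=camera('scene')[:,:,::-1]
cv2.imwrite('pics/c12.png',cv2.resize(s[130:210,240:320],(560,560),interpolation=cv2.INTER_CUBIC));o=observe();print(o['tcp_pos'],o['wrist_force'],o['moment'])
E
```

```text
clock: 15.1
tcp_pos: [0.5004, -0.2501, 0.0685]
orientation: [0.988, 0.151, 0.0, 0.0]
wrist_force: [-0.6, 0.0, -0.5]
finger_gap: 0.0383
clock: 15.6
tcp_pos: [0.5006, -0.2502, 0.0687]
orientation: [0.988, 0.151, 0.0, 0.0]
wrist_force: [-0.0, -1.1, 4.1]
finger_gap: 0.0329
[ 0.50056    -0.25020184  0.06872318] [-0.40371947  0.2807162   4.76193703] [0.12851171 0.16922883 0.01533503]
```

View pics/c12.png

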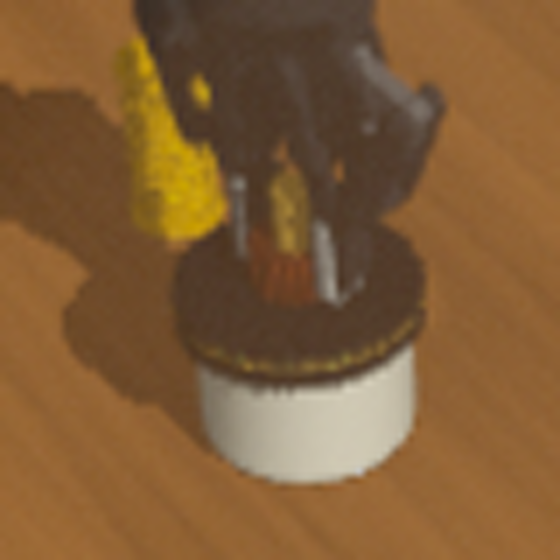

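```bash
python3 -m jog '[{"x":0,"y":0,"z":0.2,"turn":0,"hand":3.0},{"x":0,"y":0,"z":0.3,"turn":0,"hand":3.0},{"x":0,"y":0,"z":0.5,"turn":0,"hand":3.0},{"x":0,"y":0,"z":0,"turn":0,"hand":3.0},{"x":0,"y":0,"z":0,"turn":0,"hand":3.0}]' 40;python3 - <<'E'
from h import *
s=camera('scene')[:,:,::-1]
cv2.imwrite('pics/c13.png',cv2.resize(s[130:210,240:320],(560,560),interpolation=cv2.INTER_CUBIC));o=observe();print(o['tcp_pos'],o['wrist_force'],o['moment'])
E
```

```text
clock: 16.15
tcp_pos: [0.5004, -0.2502, 0.0786]
orientation: [0.988, 0.151, 0.0, 0.0]
wrist_force: [-0.1, -0.1, -1.3]
finger_gap: 0.0325
[ 0.50030114 -0.25011334  0.07839924] [ 0.77887054 -0.42741191 -2.0233768 ] [ 0.04043242  0.01141339 -0.02823137]
```

View pics/c13.png

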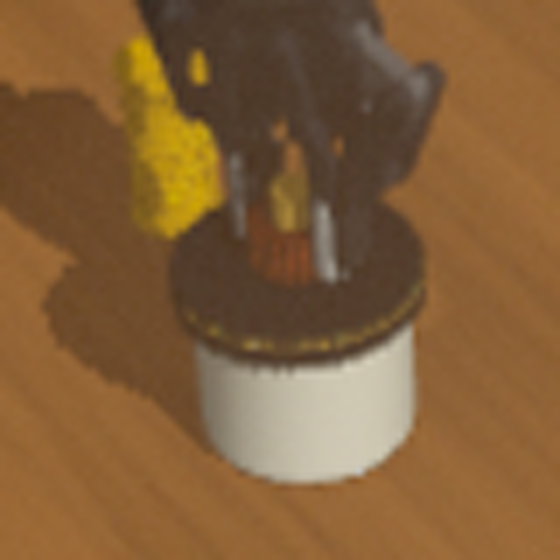

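```bash
python3 -m jog '[{"x":0,"y":0,"z":0.5,"turn":0,"hand":3.0},{"x":0,"y":0,"z":1,"turn":0,"hand":3.0},{"x":0,"y":0,"z":1,"turn":0,"hand":3.0},{"x":0,"y":0,"z":0.5,"turn":0,"hand":3.0},{"x":0,"y":0,"z":0,"turn":0,"hand":3.0},{"x":0,"y":0,"z":0,"turn":0,"hand":3.0}]' 40;python3 - <<'E'
from h import *
s=camera('scene')[:,:,::-1]
cv2.imwrite('pics/c14.png',cv2.resize(s[120:210,235:325],(560,560),interpolation=cv2.INTER_CUBIC));o=observe();print(o['tcp_pos'],o['wrist_force'],o['moment'])
E
```

```text
clock: 16.8
tcp_pos: [0.5003, -0.2501, 0.1085]
orientation: [0.988, 0.151, 0.0, 0.0]
wrist_force: [-0.4, 0.3, -0.0]
finger_gap: 0.0329
[ 0.50015112 -0.25007409  0.10820148] [ 0.49422009  0.98446102 -0.74083333] [0.01127628 0.01090309 0.05727829]
```

View pics/c14.png

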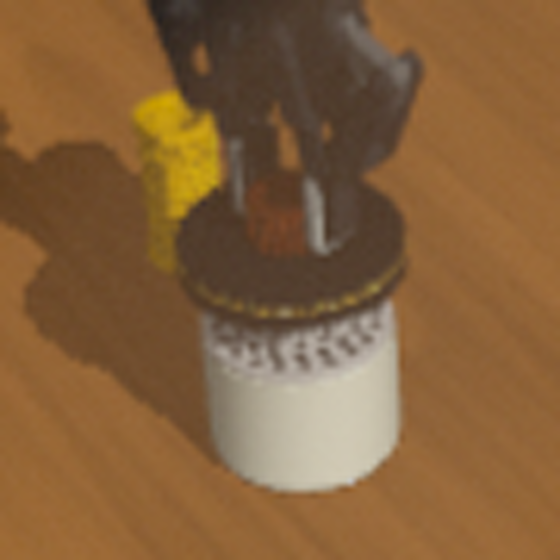

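The vented lid stays seated while the cap rises alone (knob has gone into the neck's bore). I'll continue well clear.

```bash
python3 -m jog '[{"x":0,"y":0,"z":0.5,"turn":0,"hand":3.0},{"x":0,"y":0,"z":1,"turn":0,"hand":3.0},{"x":0,"y":0,"z":1,"turn":0,"hand":3.0},{"x":0,"y":0,"z":1.5,"turn":0,"hand":3.0},{"x":0,"y":0,"z":2,"turn":0,"hand":3.0},{"x":0,"y":0,"z":2,"turn":0,"hand":3.0},{"x":0,"y":0,"z":2,"turn":0,"hand":3.0},{"x":0,"y":0,"z":1,"turn":0,"hand":3.0},{"x":0,"y":0,"z":0.5,"turn":0,"hand":3.0},{"x":0,"y":0,"z":0,"turn":0,"hand":3.0},{"x":0,"y":0,"z":0,"turn":0,"hand":3.0},{"x":0,"y":0,"z":0,"turn":0,"hand":3.0},{"x":0,"y":0,"z":0,"turn":0,"hand":3.0}]' 40;python3 - <<'E'
from h import *
s=camera('scene')[:,:,::-1];t=camera('top')[:,:,::-1]
cv2.imwrite('pics/s15.png',s);cv2.imwrite('pics/t15.png',t)
cv2.imwrite('pics/c15.png',np.hstack([cv2.resize(s[90:220,220:350],(400,400),interpolation=cv2.INTER_CUBIC),cv2.resize(t[230:330,380:480],(400,400),interpolation=cv2.INTER_CUBIC)]));o=observe();print(o['tcp_pos'],o['wrist_force'],o['moment'],o['joint_vel'].round(3))
# seated check: front of flange/rim and pot base in scene
print('pot pred base/rim/knob',[proj('scene',[.5015,-.2505,z]).round(1) for z in(0,.06,.112)])
E
```

```text
clock: 18.15
tcp_pos: [0.5001, -0.25, 0.2227]
orientation: [0.988, 0.151, -0.0, -0.0]
wrist_force: [-0.7, -1.0, -1.0]
finger_gap: 0.0331
[ 0.50021901 -0.25004435  0.22301414] [ 1.10739307 -0.11242829 -1.24911832] [ 0.02229048 -0.02056858 -0.01741179] [ 0.    -0.002 -0.001 -0.005 -0.001  0.001  0.003]
pot pred base/rim/knob [array([283.7, 188.8]), array([282.3, 171.1]), array([281. , 154.8])]
```

View pics/c15.png

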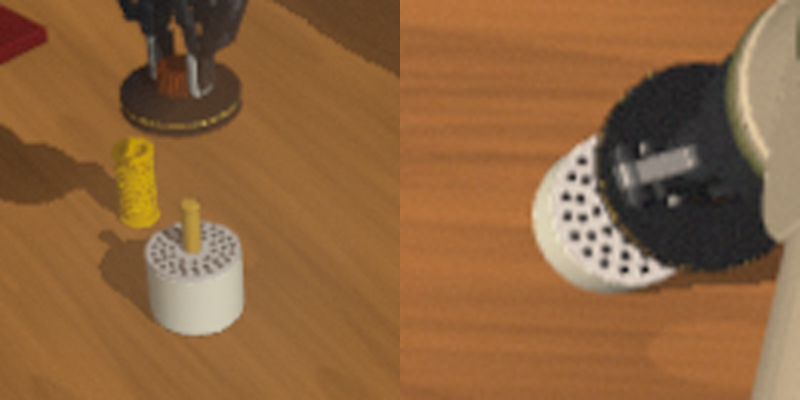

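View pics/s15.png

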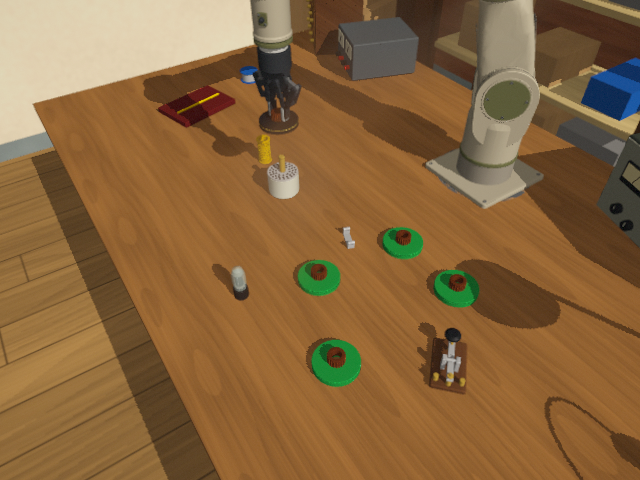

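Run:
```python
from h import *
a=cv2.imread('pics/scene0.png');b=cv2.imread('pics/s15.png')
for v in(180,186,190):
    print([ (np.where(I[v,260:306,0]>85)[0][[0,-1]]+260).tolist() for I in(a,b)])
print([ (np.where(I[150:205,284,0]>85)[0][-1]+150) for I in(a,b)])
c=cv2.resize(b[145:205,250:315],None,fx=8,fy=8,interpolation=cv2.INTER_CUBIC);cv2.imwrite('pics/c16.png',c);o=observe();print(o['joint_vel'].round(3),o['finger_gap'])
```

```text
[[268, 298], [268, 298]]
[[269, 299], [269, 299]]
[[270, 298], [270, 298]]
[np.int64(198), np.int64(198)]
[ 0.    -0.002 -0.001 -0.005 -0.001  0.001  0.003] 0.032728085608350777
```

View pics/c16.png

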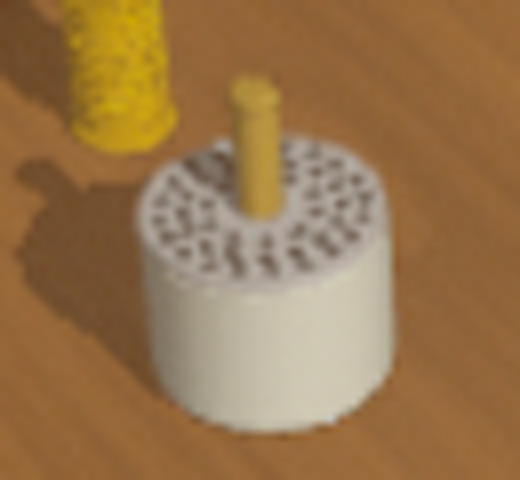

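The lid is flush on the rim with its knob upright, the pot's outline hasn't moved by a pixel, and the cap is held level and still. Handing in.

```bash
python3 -c "
from cell import job_done;print(job_done())"
```

```text
the job is handed in; nothing more can be done
None
```

I carried both lids by the brass knob to the pot and seated the vented lid. Then I let go of the knob and lifted the black cap alone by its neck. I handed in at about 18 s while still holding the cap.

**Last checks**
- **Vented lid:** it lies flush on the rim with the knob upright, and contact came at TCP height 90.6 mm, exactly where a seated lid should stop it.
- **Pot:** its outline in the scene picture is the same to the pixel as at the start.
- **Cap:** it looks level and hangs about 9 cm above the knob, with joint speeds near zero and a wrist force of about −1 N, which fits the cap's weight alone.
- **Other things on the desk:** in the last scene picture none of the bystanders or green look-alikes looks moved. I judged this by eye.

**What disagreed**
- **Camera views:** the two cameras differed by 5 to 10 mm on positions, so I lined the lid up with the pot within single pictures.
- **Lowering the lid:** my last correction was slightly too large and the lid touched the mouth with about 3 N sideways. I backed it off. Seating pressed with about 11 N down and 7 N sideways, which I eased before letting go.

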